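# Hold the spice grinder at half press

## Task

Pick up the steel grinding cup with the green collar and lower it, collar down and upright, into the grinder's socket until you feel it stand on the sprung switch plate. Then push the cup down to about half of the plate's 14 mm spring travel (pointers at the green marks) and keep it there with the gripper: the program finishes while still holding it pressed. Never push the plate to the bottom, and leave the blue-collared cup and the other things on the bench where they are.

Things in the scene. Friction and masses are not known exactly. Their poses are not given: they have to be found in the camera images.
- cup: Closed, rigid round cup, 58 mm in diameter, 120 mm tall, about 0.3 kg, standing upright. Lowest 40 mm is a green collar with a 5 mm wide, 6 mm high taper at the foot; the rest is bare steel with a small green dot on top (the uppermost 8 mm tapers in to 42 mm). Straight 58 mm steel wall to grip from 40 to 112 mm above the foot. Origin: centre of the underside; z up.
- foot (a point): Centre of the underside of the green-collared cup.
- spare_cup: Same cup with a blue collar and blue dot: not wanted, leave it standing. Origin: centre of the underside.
- grinder: White round motor base fixed to the bench, 128 mm across at the foot, with a black socket collar on top (81 mm across, 89 mm at the flared rim). The rim is 96 mm above the bench. Origin: centre of the underside, on the socket axis; z up.
- mouth (a point): Centre of the socket's mouth, level with the rim, 96 mm above the bench. The bore is 63 mm in diameter, flared to 71 mm over its top 8 mm; the orange switch plate lies 34 mm below the rim (62 mm above the bench) when not pressed. The cup stands on the plate only and touches nothing else at the bottom.
- seat (a point): Centre of the top of the orange switch plate in the socket; moves down with it.
- switch (a joint): Downward travel of the switch plate in m: 0 = up, not pressed; 0.014 = bottom stop; half = 0.007. Spring: about 6 N to start, 0.8 N more per mm (11.6 N at half, 17 N at the bottom), the cup's own weight (about 3 N) included in that load; the weight alone does not move it. It springs back when let go. Two orange pointers on the grinder's own +x and -x sides move with it, level with the green marks at half travel.
- tin: Bystander: tin with a green label, 66 mm in diameter, 100 mm tall. Origin: centre of the underside.
- jar: Bystander: jar with a red cap, 60 mm in diameter, 85 mm tall. Origin: centre of the underside.
- bowl: Bystander: steel bowl, 120 mm across the rim, 50 mm tall. Origin: centre of the underside.
- spatula: Bystander: spatula lying flat on the bench. Origin near its middle, at bench level.
Not all that is in view belongs to the job. Leave any turquoise look-alike of the cup alone.

How it is judged (in metres and radians):
On the way, in this order (a step that is already met when the one before it is completed fails the run):
1. the green-collared cup is lifted off the bench (height (world z) of foot above 0.03 m), for 0.2 s.
2. the cup stands in the socket on the switch plate, upright (horizontal distance between foot and seat below 0.005 m and distance between foot and seat below 0.006 m and angle between cup's own z axis and vertical below 0.12 rad), for 0.1 s.
At the end, for the whole second after the job is handed in: Green-collared cup upright (0.12 rad) in the socket, foot on the switch plate (within 5 mm of its centre), fingers pushing on it (over 2 N), plate held still 4.5 to 9.5 mm down through the last second; other cup and bystanders within 30 mm of their starts (all of step 2 and value of joint switch between 0.0045 and 0.0095 m and linear speed of cup below 0.02 m/s and contact force between the fingers and cup above 2 N and distance of each of spare_cup, tin, jar, bowl, spatula from where it was at the start of the episode below 0.03 m); the arm keeps its last pose, push and grip.
It fails at once if the switch plate is pushed to the bottom (more than 12.8 mm) (value of joint switch above 0.0128 m).
It fails at once if the blue-collared cup or a bystander is moved more than 30 mm (distance of any of spare_cup, tin, jar, bowl, spatula from where it was at the start of the episode above 0.03 m).
It also fails if it takes over 43 s, if anything falls off the work surface, if the arm or the gripper's body presses on something with over 40 N, if the wrist force passes 120 N, or if a joint passes its speed limit or range.

## Robot

A 6-joint arm with a two-finger parallel gripper is mounted at the origin on the work surface. World frame = base frame: x ahead of the robot, y to its left, z up, the work surface at z = 0. Lengths are in m, angles in degrees, forces in N, time in s.
With the tool pointing down it reaches from about 0.375 to 0.9 m from the base axis. Payload 3.1 kg.
Tool frame: the origin (TCP) lies on the centre line of the jaws, within the pads' length; the fingertips stand 25 mm ahead of it and the grasp point (between the pads) lies 6 mm ahead of it; z points along the fingers, y is the line along which they close (so a half turn about z gives the same grasp; the last joint's range is limited). The gripper opens to 87 mm and grips with 3 to 60 N. Pads are 19 mm wide; open, the fingers measure 117 mm over their backs; the gripper's body (75 mm by 190 mm) begins 51 mm behind the grasp point.
Start: joints at [63.57, 30.224, 82.088, -0, 67.689, -10.227], TCP at [0.174, 0.6, 0.248] pointing down, gripper open.
Joint ranges: [-176.69, 176.69], [-43.24, 126.21], [12.49, 139.97], [-82, 262], [0, 151.66], [-163.58, 163.58]. Speed limits (degrees/s): [159.86, 159.86, 180, 180, 180, 180].

## Interface

Orientations are given as a 3x3 rotation matrix whose columns are the frame's x, y, z axes.
In Python, from rig import * gives the robot as it stands.
- The arm moves only by the tool step_arm, never from a script. Its argument "steps" is a list of rows, each a list of 7 numbers: the shift along the tool's x, y, z normalised to -1 to 1, where 1 is 0.3 m, then the turn, a rotation vector about the tool's x, y, z normalised to -1 to 1, where 1 is 45 degrees, then the gripper's target within -1 to 1 (shut at 1, half-way at 0, fully open at -1). A call has 1 to 8 rows; each row is the pose to reach, as a shift and turn from the pose commanded when the call began, along the tool's axes at that moment; what a row does not reach only later rows make up. A row lasts 1/12 s, in which the tool goes at most 41.7 mm and 7.16 degrees, less where a joint would pass 70% of its speed; a pose out of reach is approached as far as the arm can. A call with a number of a shift or a turn outside -1 to 1 is refused whole. A call with a gripper value outside its range is refused whole. The fingers move at their own pace and stop on an object; the grip force is fixed at half the most. Time passes only in rows, so rows that repeat a pose let the fingers close. It gives the time, the measured TCP pose, the force, the opening and the grip force at its end, in the units of the state.
- read_state(): the state, without advancing time (a new reading comes with each control period).
- capture(name): name is "scene" or "side" or "wrist"; returns a dict with "image" (480x640x3 uint8, red, green, blue), "vertical_fov" (degrees; the focal length in pixels is half the picture's height over the tangent of half this angle, whatever the lens; pixels are square), "cx", "cy" (the principal point, pixels), "world_from_camera" (4x4, takes a point from camera to world coordinates); the wrist camera has in their place "T_tool_cam" (4x4, takes a point from camera to tool coordinates, whose origin is the TCP and whose axes are the flange's). Camera axes: x right, y down, z forward; pixel columns grow to the right and rows downward; lengths in m; the calibration is good to about 2 mm. The wrist camera is an equidistant fisheye: a pixel r from the principal point sees the ray r / f radians off the axis. A picture is of the moment at which its call begins: read the wrist's pose just before it. There is no depth.
- hand_in(): hands the job in; it is judged then, once.
The state is a dict: "time_s": time; "joint_positions": joint angles; "qvel": joint speeds; "tau": joint torques, N m; "position": TCP position; "tcp_rot": TCP orientation; "force": force on the tool from outside, world axes, zero at the start; "moment": the same for the moment, N m; "opening": opening from 0.0 (shut) to 1.0 (fully open); "grasp_force": force on a finger pad.
Only numpy, scipy, OpenCV 4.12 (cv2) and the standard library are available. Lean on these libraries where they do the work, as an engineer would, in place of code of your own. Each camera call takes 0.05 s, during which the arm holds its last target. There are 200 camera calls.

## Working session

There is one attempt and no reset: what is moved stays moved. The work goes in short steps, Python scripts to look and compute and a tool call to move; the robot and the scene stay as the last step left them, time stands still between calls to the robot, and variables do not carry over. Pictures are saved under pics/ and viewed, at most 10 in all, crops included, and the job is handed in when it is done.

Besides the shell and the picture viewer there is one more tool, called as name(argument=value, ...) on one line, values as JSON. step_arm: Moves the arm, as the interface text tells. Scaled input: -1 to 1 covers 0.3 m each way for a shift and 45 degrees each way for a turn. Its arguments: {"type":"object","properties":{"steps":{"type":"array"}},"required":["steps"]}

```bash
mkdir -p pics; ls; python3 - <<'E'
from rig import *
import cv2, pickle, numpy as np
s=read_state(); print(s['time_s'],s['position'],s['tcp_rot'],s['opening'],s['force'])
d={}
for n in ["scene","side","wrist"]:
    c=capture(n); d[n]=c; print(n,c['vertical_fov'],c['cx'],c['cy'])
    print(np.round(c.get('world_from_camera',c.get('T_tool_cam')),3).tolist())
pickle.dump((s,d),open('c0.pkl','wb'))
a=d['scene']['image'];b=d['side']['image']
cv2.imwrite('pics/scene.png',a[...,::-1]);cv2.imwrite('pics/side.png',b[...,::-1]);cv2.imwrite('pics/wrist.png',d['wrist']['image'][...,::-1])
E
```

```text
pics
0.0 [0.17405442 0.59956257 0.2465749 ] [[-9.60281149e-01  2.79032520e-01 -9.83451939e-04]
 [ 2.79033968e-01  9.60279240e-01 -1.95605974e-03]
 [ 3.98584203e-04 -2.15278379e-03 -9.99997603e-01]] 0.9990652401492434 [0.37172312 0.48068783 0.40685279]
scene 46.09671961250134 317.0010865104233 239.71931925566193
[[0.856, 0.436, -0.277, 0.858], [0.517, -0.711, 0.476, -0.587], [0.011, -0.551, -0.834, 0.965], [0.0, 0.0, 0.0, 1.0]]
side 48.11055085848315 313.49483098240745 232.10674067689718
[[0.997, -0.046, 0.056, 0.51], [-0.071, -0.77, 0.634, -0.814], [0.014, -0.636, -0.771, 0.952], [0.0, 0.0, 0.0, 1.0]]
wrist 65.70646984690485 319.6692423314697 236.2866775390694
[[-0.001, -0.962, -0.273, 0.075], [1.0, -0.001, 0.001, 0.001], [-0.001, -0.273, 0.962, -0.139], [0.0, 0.0, 0.0, 1.0]]
```

View pics/scene.png

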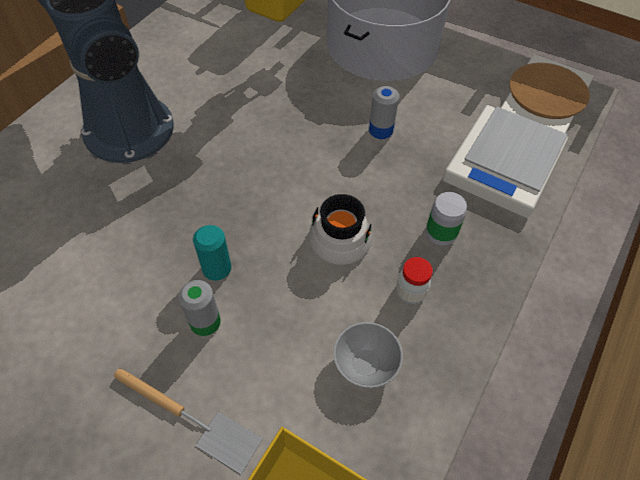

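View pics/side.png

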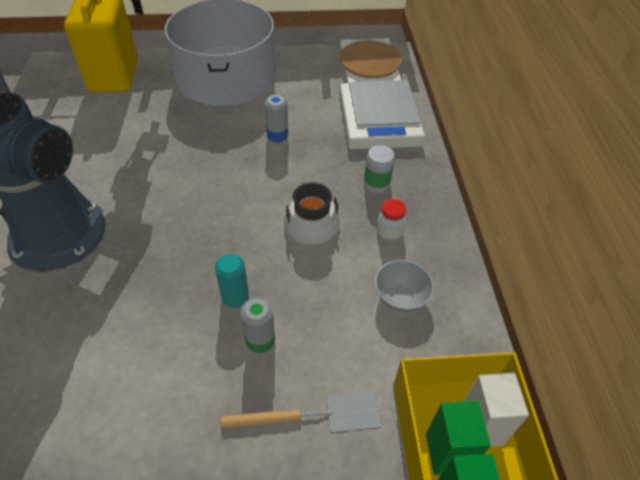

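The scene view shows these candidates:
- **Green-collared steel cup with green dot:** scene (200,308), side (258,325).
- **Turquoise look-alike:** (212,252), all turquoise.
- **Blue-collared cup:** (383,112).
- **Tin:** (447,218). It has a green label band and a plain white top.

The one at (200,308) fits, since it has bare steel, a green collar at the foot and a green dot. The grinder is at (342,225), and its mouth is at about (342,215).

```bash
cat > h.py <<'E'
import numpy as np, cv2
from scipy.optimize import least_squares
def ray(c,uv,T=None):
    uv=np.atleast_2d(uv).astype(float); f=240/np.tan(np.radians(c['vertical_fov']/2))
    p=(uv-[c['cx'],c['cy']])/f
    if T is None:
        T=c['world_from_camera']; d=np.c_[p,np.ones(len(p))]
    else:
        r=np.linalg.norm(p,axis=1,keepdims=True)+1e-12; d=np.c_[p/r*np.sin(r),np.cos(r)]
    d=d@T[:3,:3].T; return T[:3,3],d/np.linalg.norm(d,axis=1,keepdims=True)
def plane(c,uv,z,T=None):
    o,d=ray(c,uv,T); return o+d*((z-o[2])/d[:,2])[:,None]
def tri(rs):
    A=sum(np.eye(3)-np.outer(d,d) for o,d in rs); b=sum((np.eye(3)-np.outer(d,d))@o for o,d in rs)
    x=np.linalg.solve(A,b); return x,[np.linalg.norm(np.cross(x-o,d)) for o,d in rs]
def wristT(s,c):
    T=np.eye(4);T[:3,:3]=s['tcp_rot'];T[:3,3]=s['position'];return T@c['T_tool_cam']
def blob(m,box):
    k=np.zeros(m.shape,np.uint8);x0,y0,x1,y1=box;k[y0:y1,x0:x1]=m[y0:y1,x0:x1]
    n,l,st,ce=cv2.connectedComponentsWithStats(k);i=1+np.argmax(st[1:,4]);return (l==i),ce[i],st[i]
def circ(P,r=None):
    f=lambda q:np.hypot(P[:,0]-q[0],P[:,1]-q[1])-(q[2] if r is None else r)
    s=least_squares(f,[*P[:,:2].mean(0),.04][:3 if r is None else 2],loss='soft_l1',f_scale=.001)
    return s.x,np.sqrt(np.mean(s.fun**2))
E
python3 - <<'E'
from h import *; import pickle
s,d=pickle.load(open('c0.pkl','rb'))
G=[];
for n,bx,bm in [('scene',(180,280,215,305),(310,185,375,245)),('side',(245,298,272,320),(285,180,342,225))]:
    c=d[n];im=c['image'];h=cv2.cvtColor(im,cv2.COLOR_RGB2HSV)
    g=cv2.inRange(h,(40,90,40),(85,255,255)); _,ce,st=blob(g,bx);print(n,'dot',ce,st); G.append(ray(c,ce));G[-1]=(G[-1][0],G[-1][1][0])
    k=cv2.inRange(im,(0,0,0),(55,55,55)); m,ce,st=blob(k,bm);print('black',ce,st)
    hull=cv2.convexHull(np.argwhere(m)[:,::-1].astype(np.int32).reshape(-1,1,2))[:,0]
    # topmost pixel per column = far rim edge
    cols=np.arange(st[0]+4,st[0]+st[2]-4)
    P=[(u,np.argmax(m[:,u])-.5) for u in cols]
    for z in (.09,.096):
        W=plane(c,np.array(P),z); print(z,'rim',circ(W,.0445),circ(W))
    print('dot at .12',plane(c,G and blob(g,bx)[1],.12))
x,r=tri([(o,dd) for o,dd in G]);print('dot',x,r)
a=d['scene']['image'][180:360,150:390];cv2.imwrite('pics/crop.png',cv2.resize(a,(800,600),interpolation=2)[...,::-1])
E
```

```text
scene dot [194.08955224 292.04477612] [188 286  13  13 134]
black [341.76206897 215.19482759] [ 320  195   45   44 1160]
0.09 rim (array([ 0.57569056, -0.00843282]), np.float64(0.0006809681719633251)) (array([ 0.57566015, -0.00837789,  0.044444  ]), np.float64(0.0006804175132805976))
0.096 rim (array([ 0.57779256, -0.01269829]), np.float64(0.0006807133762410376)) (array([ 0.57759554, -0.01234132,  0.04413616]), np.float64(0.0006757171765218435))
dot at .12 [[ 0.45531767 -0.30317766  0.12      ]]
side dot [255.83333333 308.76851852] [250 304  13  11 108]
black [311.82568807 200.23591088] [294 184  37  36 763]
0.09 rim (array([ 0.57640858, -0.00849664]), np.float64(0.0007963538161302858)) (array([ 0.57652813, -0.00657361,  0.04273712]), np.float64(0.0007744122700054018))
0.096 rim (array([ 0.57592158, -0.01443865]), np.float64(0.000798616923638246)) (array([ 0.576064  , -0.01219156,  0.04243926]), np.float64(0.0007690185289223308))
dot at .12 [[ 0.45459638 -0.30156527  0.12      ]]
dot [ 0.45503575 -0.30269184  0.12056601] [np.float64(0.0007629116558657474), np.float64(0.0007629116558656425)]
```

View pics/crop.png

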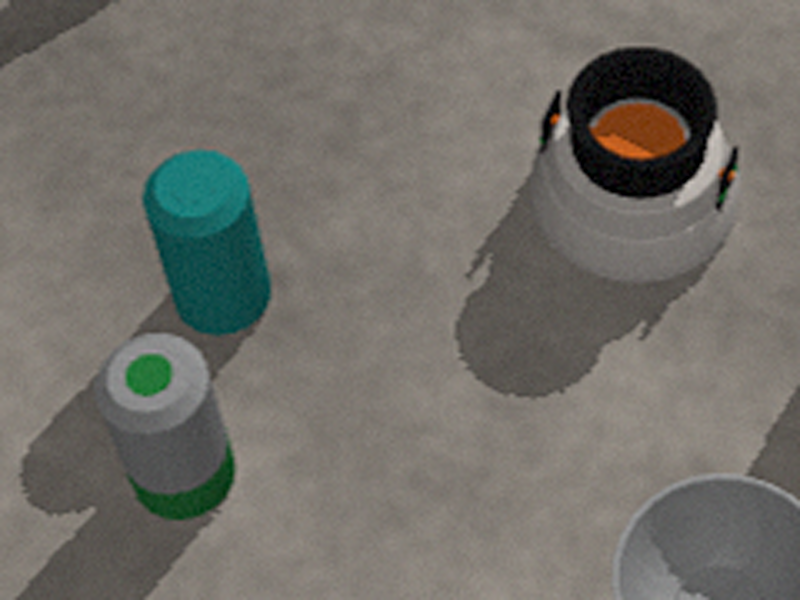

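View pics/wrist.png

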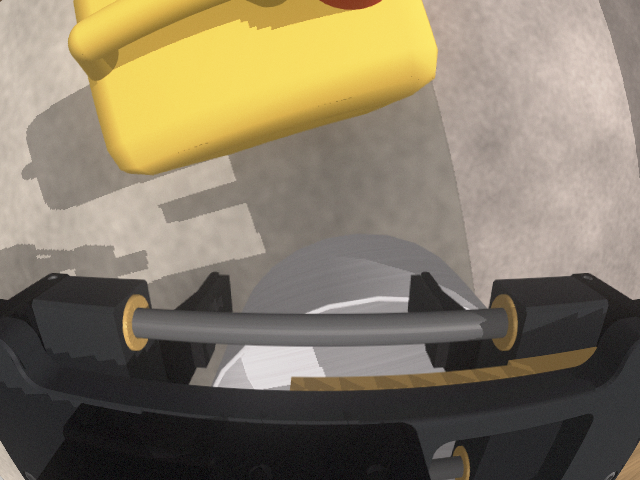

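The crop confirms the steel cup with the green collar and dot at scene (194,292). Its dot triangulates to (0.455,-0.303,0.1206), which matches the 120 mm height. The mouth is at about (0.577,-0.013), with a fitted rim radius of 43–44 mm against the expected 44.5. The wrist view shows the pot below the gripper, so I'll lift first and then swing round.

step_arm(steps=[[0,0,-0.27,0,0,0,-1],[0,0,-0.27,0,0,0,-1],[-0.75,-0.43,-0.27,0,0,0.8,-1],[-0.75,-0.43,-0.27,0,0,0.8,-1],[-0.75,-0.43,-0.27,0,0,0.8,-1],[-0.75,-0.43,-0.27,0,0,0.8,-1],[-0.75,-0.43,-0.27,0,0,0.8,-1],[-0.75,-0.43,-0.27,0,0,0.8,-1]])

```text
time_s: 0.82
position: [0.3487, 0.4186, 0.3284]
tcp_rot: [[-0.61, 0.793, -0.0], [0.793, 0.61, -0.0], [-0.0, -0.0, -1.0]]
force: [1.2, -0.5, -0.1]
opening: 0.995
grasp_force: 0.0
```

```bash
cat > go.py <<'E'
import sys,numpy as np
from rig import *
# go.py x y z [xaz]: shift/turn (normalised) from here to a straight-down pose with tool x azimuth xaz
from scipy.spatial.transform import Rotation as R
s=read_state();a=list(map(float,sys.argv[1:]));r=np.array(s['tcp_rot'])
print('t',round(s['time_s'],2),'pos',np.round(s['position'],4),'xaz',np.degrees(np.arctan2(r[1,0],r[0,0])).round(2),'F',np.round(s['force'],1),'op',s['opening'],'g',s['grasp_force'],'j6',s['joint_positions'][5])
print('shift',np.round(r.T@(np.array(a[:3])-s['position'])/.3,4))
if len(a)>3:
    w=np.radians(a[3]);X=np.array([np.cos(w),np.sin(w),0]);Z=np.array([0,0,-1.]);D=np.c_[X,np.cross(Z,X),Z]
    print('turn',np.round(R.from_matrix(r.T@D).as_rotvec(degrees=True)/45,4))
E
python3 go.py 0.56 0.0 0.33 110
python3 - <<'E'
from h import *; import pickle
s,d=pickle.load(open('c0.pkl','rb'))
for n,b in (('scene',(185,220,240,285)),('side',(210,250,250,310))):
    c=d[n];h=cv2.cvtColor(c['image'],cv2.COLOR_RGB2HSV);_,ce,st=blob(cv2.inRange(h,(82,100,40),(98,255,255)),b);print(n,ce,plane(c,ce,.06))
E
```

```text
t 0.82 pos [0.3487 0.4186 0.3284] xaz 127.57 F [ 1.2 -0.5 -0.1] op 0.9947677979470313 g 0.0 j6 0.8772648326995589
shift [-1.5354 -0.2926 -0.0052]
turn [-3.000e-04  1.000e-04  3.905e-01]
scene [212.09437621 251.84938591] [[ 0.4025313  -0.19722917  0.06      ]]
side [231.66816143 279.68086697] [[ 0.40270538 -0.19402027  0.06      ]]
```

step_arm(steps=[[-0.9,0.0,0,0,0,0.28,-1],[-0.9,0.0,0,0,0,0.28,-1],[-0.9,0.0,0,0,0,0.28,-1],[-0.9,0.0,0,0,0,0.28,-1],[-0.9,0.0,0,0,0,0.28,-1],[-0.9,0.0,0,0,0,0.28,-1],[-0.9,0.0,0,0,0,0.28,-1]])

```text
time_s: 1.4
position: [0.5162, 0.203, 0.3283]
tcp_rot: [[-0.423, 0.906, 0.002], [0.906, 0.423, -0.002], [-0.002, 0.001, -1.0]]
force: [-1.3, 0.0, -0.0]
opening: 1.001
grasp_force: 0.0
```

```bash
python3 go.py 0.609 -0.081 0.33 115
```

```text
t 1.4 pos [0.5162 0.203  0.3283] xaz 115.0 F [-1.3  0.  -0. ] op 1.000538453179593 g 0.0 j6 -14.985377422023353
shift [-0.9886 -0.1196 -0.0034]
turn [ 0.0009  0.0028 -0.0001]
```

step_arm(steps=[[-0.98,-0.12,0,0,0,0,-1],[-0.98,-0.12,0,0,0,0,-1],[-0.98,-0.12,0,0,0,0,-1],[-0.98,-0.12,0,0,0,0,-1],[-0.98,-0.12,0,0,0,0,-1],[-0.98,-0.12,0,0,0,0,-1],[-0.98,-0.12,0,0,0,0,-1],[-0.98,-0.12,0,0,0,0,-1]])

```text
time_s: 2.07
position: [0.6081, -0.0818, 0.328]
tcp_rot: [[-0.42, 0.907, 0.002], [0.907, 0.42, -0.004], [-0.005, -0.0, -1.0]]
force: [0.5, 0.1, 0.1]
opening: 1.002
grasp_force: 0.0
```

```bash
python3 - <<'E'
from rig import *; from h import *; import pickle
s=read_state();c=capture('wrist');pickle.dump((s,c),open('w1.pkl','wb'));cv2.imwrite('pics/w1.png',c['image'][...,::-1])
T=wristT(s,c);print(s['position'],T[:3,3])
im=c['image']
h=cv2.cvtColor(im,cv2.COLOR_RGB2HSV);m,ce,st=blob(cv2.inRange(h,(3,120,60),(20,255,255)),(150,0,500,250))
print('orange',ce,st,plane(c,ce,.062,T))
E
python3 go.py 0.487 -0.371 0.33 115
```

```text
[ 0.60809164 -0.08176382  0.32795076] [ 0.5765048  -0.01228752  0.46619685]
orange [321.41315917 129.29753266] [ 293  105   58   50 2067] [[ 0.57731844 -0.0086958   0.062     ]]
t 2.12 pos [ 0.6071 -0.0793  0.3278] xaz 114.87 F [ 0.1 -0.3  0.4] op 1.0023097828907948 g 0.0 j6 -42.70271059174426
shift [-0.7138 -0.7723 -0.0062]
turn [-0.0004  0.0018 -0.0029]
```

View pics/w1.png

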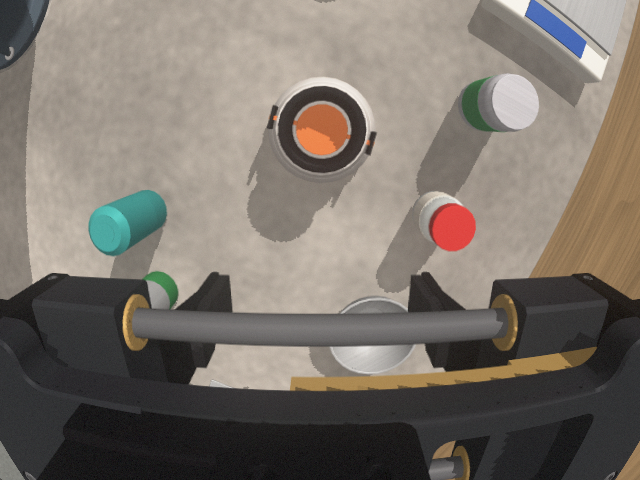

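The wrist view shows the grinder mouth at about (321,129), the orange plate inside, and pointers at (273,118) and (372,142). The arm was still settling when I took it, so I'll measure again at rest.

```bash
cat > mouth.py <<'E'
from rig import *; from h import *; import pickle
capture('wrist');capture('wrist')
s=read_state();c=capture('wrist');s2=read_state();T=wristT(s,c);print(s['position'],s2['position'],T[:3,3])
im=c['image'];h=cv2.cvtColor(im,cv2.COLOR_RGB2HSV);m,ce,st=blob(cv2.inRange(h,(3,120,60),(20,255,255)),(200,0,480,250))
print('orange',ce,st,plane(c,ce,.062,T))
k=cv2.inRange(im,(0,0,0),(60,60,60));x,y=map(int,ce)
m,cb,st=blob(k,(x-90,max(0,y-75),x+90,y+75));m=cv2.morphologyEx(m.astype(np.uint8),cv2.MORPH_OPEN,np.ones((9,9)))
cs,hi=cv2.findContours(m,cv2.RETR_CCOMP,cv2.CHAIN_APPROX_NONE)
for q in cs:
    if len(q)<60: continue
    q=q[:,0]
    for z in (.096,.062): print(len(q),z,circ(plane(c,q,z,T)))
E
python3 mouth.py;python3 go.py 0.487 -0.371 0.33 115
```

```text
[ 0.60553205 -0.07466428  0.32784751] [ 0.60529066 -0.07355825  0.32802627] [ 0.57413535 -0.00609659  0.46658807]
orange [321.30728155 137.96116505] [ 293  113   58   51 2060] [[ 0.57735231 -0.00883328  0.062     ]]
t 2.27 pos [ 0.6053 -0.0736  0.328 ] xaz 115.2 F [-0.1 -0.4 -0.3] op 1.001392007504159 g 0.0 j6 -42.64807438501057
shift [-0.7292 -0.7789 -0.0073]
turn [-0.0011 -0.0024  0.0044]
```

```bash
sed -i "s/(60,60,60));x,y/(85,85,85));x,y/; s/np.ones((9,9))/np.ones((7,7))/" mouth.py; sed -i '/^x=/d' mouth.py; cat >> mouth.py <<'E'
print('mid column',im[y-60:y+60:4,x].mean(1).astype(int))
E
python3 mouth.py
```

```text
[ 0.60532157 -0.07261958  0.32845075] [ 0.60542457 -0.07258294  0.32861682] [ 0.57357701 -0.00409095  0.46713028]
orange [320.80821918 139.56751468] [ 293  115   57   50 2044] [[ 0.57738421 -0.00885352  0.062     ]]
246 0.096 (array([ 0.57730552, -0.00878266,  0.04267291]), np.float64(0.0003168374129253495))
246 0.062 (array([ 0.57764719, -0.00921188,  0.04658207]), np.float64(0.0003458682387155674))
170 0.096 (array([ 0.57701051, -0.00832257,  0.02968635]), np.float64(0.0002839725571336956))
170 0.062 (array([ 0.5773251 , -0.00871064,  0.032406  ]), np.float64(0.0003099897031882926))
mid column [176 175 221 229 238  64  55  52 126 121 118 120 115 115 113 112 119 149
 150 149 150 149 162  50  56  53  71 120 113 122]
```

step_arm(steps=[[-0.73,-0.78,0,0,0,0,-1],[-0.73,-0.78,0,0,0,0,-1],[-0.73,-0.78,0,0,0,0,-1],[-0.73,-0.78,0,0,0,0,-1],[-0.73,-0.78,0,0,0,0,-1],[-0.73,-0.78,0,0,0,0,-1],[-0.73,-0.78,0,0,0,0,-1],[-0.73,-0.78,0,0,0,0,-1]])

```text
time_s: 3.08
position: [0.4865, -0.3741, 0.3289]
tcp_rot: [[-0.426, 0.905, -0.0], [0.905, 0.426, -0.002], [-0.001, -0.001, -1.0]]
force: [1.2, 0.3, 0.3]
opening: 1.0
grasp_force: 0.0
```

```bash
cat > cup.py <<'E'
from rig import *; from h import *
for i in range(5): capture('wrist')
s=read_state();c=capture('wrist');s2=read_state();T=wristT(s,c);print(s['position'],s2['position'])
h=cv2.cvtColor(c['image'],cv2.COLOR_RGB2HSV);g=cv2.inRange(h,(40,90,40),(80,255,255))
n,l,st,ce=cv2.connectedComponentsWithStats(g)
for i in range(1,n):
    if st[i,4]>60: print(ce[i],st[i],plane(c,ce[i],.12,T))
cv2.imwrite('pics/w2.png',c['image'][...,::-1])
E
python3 cup.py; python3 go.py 0.455 -0.3025 0.096 115
```

```text
[ 0.48790074 -0.37059826  0.32858147] [ 0.48812755 -0.37023284  0.32864061]
[612.95480226   7.35028249] [596   0  36  18 354] [[0.6940249  0.01514645 0.12      ]]
[319.60531697 133.97546012] [308 122  25  25 489] [[ 0.45643586 -0.30179165  0.12      ]]
[444.30859375 450.2421875 ] [432 441  24  18 256] [[ 0.79250482 -0.60052509  0.12      ]]
t 3.38 pos [ 0.4881 -0.3702  0.3286] xaz 115.32 F [0.9 0.9 0.7] op 0.9991214534836135 g 0.0 j6 -72.96617929293214
shift [ 0.2507 -0.0036  0.7757]
turn [ 0.0005 -0.0011  0.0072]
```

step_arm(steps=[[0.25,0,0,0,0,0,-1],[0.25,0,0,0,0,0,-1],[0.25,0,0.12,0,0,0,-1],[0.25,0,0.24,0,0,0,-1],[0.25,0,0.36,0,0,0,-1],[0.25,0,0.48,0,0,0,-1],[0.25,0,0.5,0,0,0,-1],[0.25,0,0.5,0,0,0,-1]])

```text
time_s: 4.05
position: [0.455, -0.3016, 0.1767]
tcp_rot: [[-0.428, 0.904, -0.004], [0.904, 0.428, 0.004], [0.006, -0.002, -1.0]]
force: [-0.0, 0.7, 1.3]
opening: 1.0
grasp_force: 0.0
```

```bash
python3 go.py 0.456 -0.302 0.096 115
```

```text
t 4.05 pos [ 0.455  -0.3016  0.1767] xaz 115.34 F [-0.   0.7  1.3] op 0.9999655753669205 g 0.0 j6 -70.62254696754226
shift [-0.0042  0.0031  0.2691]
turn [-0.0024 -0.0074  0.0075]
```

step_arm(steps=[[0,0.002,0.1,0,0,0,-1],[0,0.002,0.2,0,0,0,-1],[0,0.002,0.27,0,0,0,-1],[0,0.002,0.27,0,0,0,-1],[0,0.002,0.27,0,0,0,-1],[0,0.002,0.27,0,0,0,-1],[0,0.002,0.27,0,0,0,-1]])

```text
time_s: 4.63
position: [0.4576, -0.3053, 0.1]
tcp_rot: [[-0.426, 0.905, 0.004], [0.905, 0.426, -0.004], [-0.005, 0.002, -1.0]]
force: [0.5, -0.4, -0.4]
opening: 1.0
grasp_force: 0.0
```

```bash
python3 go.py 0.456 -0.302 0.096 115; python3 -c "
from rig import *;import cv2,numpy as np
a=capture('wrist')['image'];b=capture('side')['image'][180:420,140:460]
cv2.imwrite('pics/g.png',np.hstack([cv2.resize(a,(400,300)),cv2.resize(b,(400,300))])[...,::-1])"
```

```text
t 4.63 pos [ 0.4576 -0.3053  0.1   ] xaz 115.22 F [ 0.5 -0.4 -0.4] op 1.000282614579796 g 0.0 j6 -70.57162576005052
shift [ 0.0121 -0.0002  0.0134]
turn [0.0022 0.006  0.0049]
```

View pics/g.png

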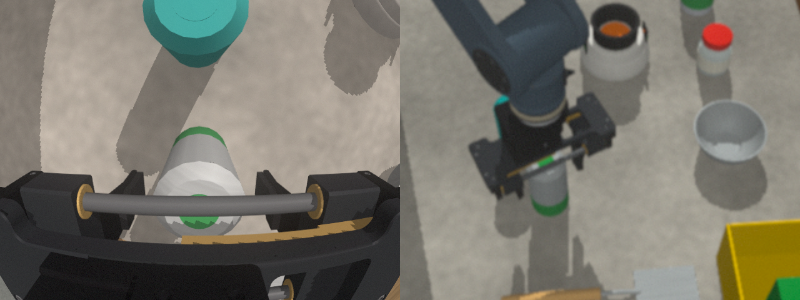

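The left half shows the cup with its green dot at (198,210), centred between the fingers, and turquoise clear ahead. I'll close on it.

step_arm(steps=[[0.008,0,0.013,0,0,0,-1],[0.008,0,0.013,0,0,0,-1],[0.008,0,0.013,0,0,0,1],[0.008,0,0.013,0,0,0,1],[0.008,0,0.013,0,0,0,1],[0.008,0,0.013,0,0,0,1],[0.008,0,0.013,0,0,0,1],[0.008,0,0.013,0,0,0,1]])

```text
time_s: 5.4
position: [0.4551, -0.302, 0.0936]
tcp_rot: [[-0.426, 0.905, 0.0], [0.905, 0.426, 0.0], [-0.0, 0.0, -1.0]]
force: [0.5, 1.4, -0.6]
opening: 0.655
grasp_force: 30.0
```

step_arm(steps=[[0,0,0,0,0,0,1],[0,0,0,0,0,0,1],[0,0,0,0,0,0,1],[0,0,0,0,0,0,1]])

```text
time_s: 5.73
position: [0.4551, -0.302, 0.0936]
tcp_rot: [[-0.426, 0.905, 0.0], [0.905, 0.426, -0.0], [-0.0, 0.0, -1.0]]
force: [0.9, 0.8, -1.0]
opening: 0.654
grasp_force: 30.0
```

step_arm(steps=[[0,0,-0.1,0,0,0,1],[0,0,-0.2,0,0,0,1],[0,0,-0.3,0,0,0,1],[0,0,-0.4,0,0,0,1],[0,0,-0.5,0,0,0,1],[0,0,-0.5,0,0,0,1],[0,0,-0.5,0,0,0,1]])

```text
time_s: 6.32
position: [0.4554, -0.3023, 0.2448]
tcp_rot: [[-0.426, 0.905, 0.002], [0.905, 0.426, -0.002], [-0.003, 0.001, -1.0]]
force: [-0.1, -0.0, -3.2]
opening: 0.659
grasp_force: 30.0
```

step_arm(steps=[[0.09,0.1,0,0,0,0,1],[0.18,0.2,0,0,0,0,1],[0.27,0.3,0,0,0,0,1],[0.36,0.4,0,0,0,0,1],[0.45,0.5,0,0,0,0,1],[0.54,0.6,0,0,0,0,1],[0.63,0.7,0,0,0,0,1],[0.71,0.785,0,0,0,0,1]])

```text
time_s: 6.98
position: [0.5763, -0.0061, 0.2406]
tcp_rot: [[-0.426, 0.905, -0.006], [0.905, 0.426, 0.002], [0.004, -0.004, -1.0]]
force: [0.6, -0.3, -4.0]
opening: 0.655
grasp_force: 30.0
```

step_arm(steps=[[0,0,0,0,0,0,1],[0,0,0,0,0,0,1],[0,0,0,0,0,0,1],[0,0,0,0,0,0,1],[0,0,0,0,0,0,1],[0,0,0,0,0,0,1]])

```text
time_s: 7.48
position: [0.577, -0.0102, 0.2433]
tcp_rot: [[-0.424, 0.906, -0.001], [0.906, 0.424, 0.0], [0.0, -0.001, -1.0]]
force: [0.4, 0.7, -2.9]
opening: 0.656
grasp_force: 30.0
```

```bash
python3 go.py 0.5773 -0.0088 0.20 115; python3 -c "
from rig import *;import cv2,numpy as np
a=capture('wrist')['image'];b=capture('side')['image'][100:280,210:450]
cv2.imwrite('pics/h.png',np.hstack([cv2.resize(a,(400,300)),cv2.resize(b,(400,300))])[...,::-1])"
```

```text
t 7.48 pos [ 0.577  -0.0102  0.2433] xaz 115.07 F [ 0.4  0.7 -2.9] op 0.6560107445160188 g 29.994720800823416 j6 -37.17259126015671
shift [0.0039 0.003  0.1443]
turn [-0.001  -0.0005  0.0017]
```

View pics/h.png

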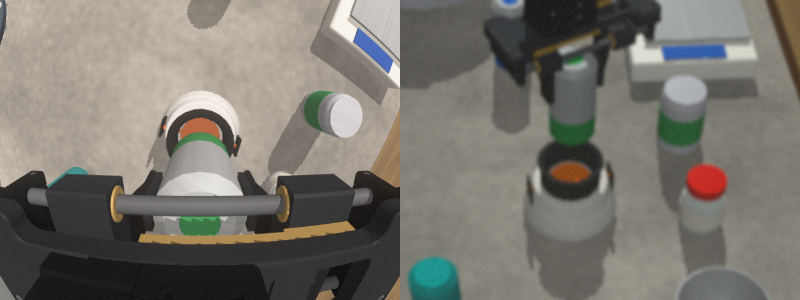

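The cup hangs upright over the mouth, with the wrist view symmetric about column 200. I'll lower it to the rim and then feel for contact.

step_arm(steps=[[0.004,0.003,0.06,0,0,0,1],[0.004,0.003,0.12,0,0,0,1],[0.004,0.003,0.17,0,0,0,1],[0.004,0.003,0.17,0,0,0,1],[0.004,0.003,0.17,0,0,0,1],[0.004,0.003,0.17,0,0,0,1],[0.004,0.003,0.17,0,0,0,1]])

```text
time_s: 8.17
position: [0.5788, -0.0079, 0.194]
tcp_rot: [[-0.426, 0.905, 0.003], [0.905, 0.426, -0.001], [-0.002, 0.002, -1.0]]
force: [-0.3, 0.3, -3.1]
opening: 0.656
grasp_force: 30.0
```

```bash
python3 go.py 0.5773 -0.0088 0.16 115; python3 -c "
from rig import *;import cv2,numpy as np
a=capture('scene')['image'][130:280,240:440];b=capture('side')['image'][130:250,230:390]
cv2.imwrite('pics/i.png',np.hstack([cv2.resize(a,(400,300)),cv2.resize(b,(400,300))])[...,::-1])"
```

```text
t 8.17 pos [ 0.5788 -0.0079  0.194 ] xaz 115.18 F [-0.3  0.3 -3.1] op 0.6557068305713037 g 29.994734334213717 j6 -37.0162066170443
shift [-0.0006 -0.006   0.1132]
turn [0.0028 0.0021 0.0041]
```

View pics/i.png

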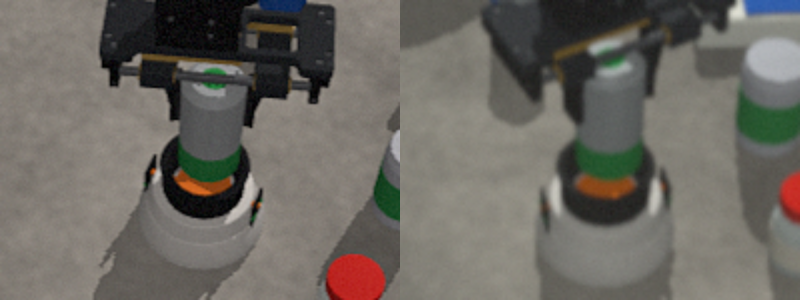

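The collar is at the mouth, with the cup at (211,165) and the rim centre at about (206,170), so any offset is a few mm at most and within the flare. I'll descend gently and watch the lateral force.

step_arm(steps=[[0,-0.004,0.015,0,0,0,1],[0,-0.004,0.03,0,0,0,1],[0,-0.004,0.035,0,0,0,1],[0,-0.004,0.035,0,0,0,1],[0,-0.004,0.035,0,0,0,1],[0,-0.004,0.035,0,0,0,1]])

```text
time_s: 8.77
position: [0.5768, -0.008, 0.1821]
tcp_rot: [[-0.426, 0.905, 0.0], [0.905, 0.426, 0.0], [0.0, 0.0, -1.0]]
force: [0.5, -0.8, -2.5]
opening: 0.656
grasp_force: 30.0
```

```bash
python3 go.py 0.5773 -0.0088 0.16 115; python3 - <<'E'
from rig import *; from h import *
z=read_state()['position'][2]-.0936
for n,b in (('scene',(300,140,385,240)),('side',(285,130,345,230))):
    c=capture(n);im=c['image'];h=cv2.cvtColor(im,cv2.COLOR_RGB2HSV);g=cv2.inRange(h,(40,90,25),(85,255,255))
    k=np.zeros_like(g);k[b[1]:b[3],b[0]:b[2]]=g[b[1]:b[3],b[0]:b[2]]
    N,l,st,ce=cv2.connectedComponentsWithStats(k)
    for i in range(1,N):
        if st[i,4]>8:
            print(n,ce[i],st[i],'as dot',plane(c,ce[i],z+.12)[0,:2])
            if st[i,2]>20:
                rows=np.argwhere(l==i);L=[(r,rows[rows[:,0]==r,1]) for r in np.unique(rows[:,0])]
                print('mid/width',[(r,q.min(),q.max()) for r,q in L[2:-4:2]])
    k=cv2.inRange(im,(0,0,0),(55,55,55));rows=[(r,np.where(k[r,b[0]:b[2]])[0]+b[0]) for r in range(b[1]+40,b[3],4)]
    print('black',[(r,q.min(),q.max()) for r,q in rows if len(q)])
    for zz in (.096,): 
        T=np.linalg.inv(c['world_from_camera']);f=240/np.tan(np.radians(c['vertical_fov']/2))
        for p in ([.5773,-.0088,zz],[.5777,-.0125,zz],[.5773,-.0088,0.22],[.5773,-.0088,0.062]):
            q=T[:3,:3]@p+T[:3,3];print(p,(q[:2]/q[2]*f+[c['cx'],c['cy']]).round(1))
E
```

```text
t 8.77 pos [ 0.5768 -0.008   0.1821] xaz 115.2 F [ 0.5 -0.8 -2.5] op 0.6557871706810868 g 29.994758005013864 j6 -37.08879427473475
shift [-0.0031  0.0004  0.0737]
turn [ 0.     -0.      0.0044]
scene [346.10344828 169.5862069 ] [341 168  11   4  29] as dot [ 0.57406553 -0.00206358]
scene [345.24 176.44] [340 175  12   4  25] as dot [ 0.5804456  -0.01638446]
scene [342.11146497 215.88535032] [327 204  32  20 314] as dot [ 0.6177051  -0.09259841]
mid/width [(np.int64(206), np.int64(328), np.int64(329)), (np.int64(208), np.int64(328), np.int64(358)), (np.int64(210), np.int64(327), np.int64(358)), (np.int64(212), np.int64(327), np.int64(358)), (np.int64(214), np.int64(328), np.int64(357)), (np.int64(216), np.int64(329), np.int64(357)), (np.int64(218), np.int64(331), np.int64(355))]
black [(180, np.int64(322), np.int64(381)), (184, np.int64(323), np.int64(367)), (188, np.int64(324), np.int64(365)), (192, np.int64(324), np.int64(364)), (196, np.int64(360), np.int64(364)), (200, np.int64(326), np.int64(327)), (204, np.int64(322), np.int64(361)), (208, np.int64(317), np.int64(363)), (212, np
[... 733 characters left out ...]
 (np.int64(199), np.int64(300), np.int64(324)), (np.int64(201), np.int64(302), np.int64(322))]
black [(170, np.int64(285), np.int64(329)), (174, np.int64(295), np.int64(301)), (178, np.int64(297), np.int64(301)), (182, np.int64(299), np.int64(301)), (190, np.int64(297), np.int64(327)), (194, np.int64(294), np.int64(329)), (198, np.int64(295), np.int64(329)), (202, np.int64(296), np.int64(328)), (206, np.int64(295), np.int64(336)), (210, np.int64(296), np.int64(327)), (214, np.int64(288), np.int64(325)), (218, np.int64(306), np.int64(318))]
[0.5773, -0.0088, 0.096] [312.5 196.2]
[0.5777, -0.0125, 0.096] [312.8 197.4]
[0.5773, -0.0088, 0.22] [313.3 153.7]
[0.5773, -0.0088, 0.062] [312.3 206.6]
```

There's no side force with the foot 7 mm below the rim, so I'll go on down, staying just above the plate.

step_arm(steps=[[-0.002,0,0.01,0,0,0,1],[-0.002,0,0.02,0,0,0,1],[-0.002,0,0.03,0,0,0,1],[-0.002,0,0.03,0,0,0,1],[-0.002,0,0.03,0,0,0,1]])

```text
time_s: 9.28
position: [0.5767, -0.0085, 0.1727]
tcp_rot: [[-0.426, 0.905, -0.001], [0.905, 0.426, 0.0], [0.001, -0.001, -1.0]]
force: [0.6, -0.2, -2.7]
opening: 0.655
grasp_force: 30.0
```

step_arm(steps=[[0,0,0.01,0,0,0,1],[0,0,0.02,0,0,0,1],[0,0,0.03,0,0,0,1],[0,0,0.03,0,0,0,1],[0,0,0.03,0,0,0,1]])

```text
time_s: 9.7
position: [0.5767, -0.0085, 0.1638]
tcp_rot: [[-0.426, 0.905, -0.001], [0.905, 0.426, 0.0], [0.0, -0.001, -1.0]]
force: [-0.0, 0.0, -3.5]
opening: 0.653
grasp_force: 30.0
```

step_arm(steps=[[0,0,0.008,0,0,0,1],[0,0,0.016,0,0,0,1],[0,0,0.02,0,0,0,1],[0,0,0.02,0,0,0,1],[0,0,0.02,0,0,0,1]])

```text
time_s: 10.12
position: [0.5769, -0.0085, 0.158]
tcp_rot: [[-0.426, 0.905, -0.0], [0.905, 0.426, 0.0], [0.0, -0.0, -1.0]]
force: [-0.4, -0.6, -3.9]
opening: 0.657
grasp_force: 30.0
```

step_arm(steps=[[0,0,0.003,0,0,0,1],[0,0,0.005,0,0,0,1],[0,0,0.005,0,0,0,1],[0,0,0.005,0,0,0,1]])

```text
time_s: 10.45
position: [0.577, -0.0085, 0.1567]
tcp_rot: [[-0.426, 0.905, -0.0], [0.905, 0.426, -0.0], [-0.0, -0.0, -1.0]]
force: [-1.0, -0.1, -4.5]
opening: 0.653
grasp_force: 30.0
```

step_arm(steps=[[0,0,0.003,0,0,0,1],[0,0,0.005,0,0,0,1],[0,0,0.005,0,0,0,1],[0,0,0.005,0,0,0,1]])

```text
time_s: 10.78
position: [0.5771, -0.0086, 0.1556]
tcp_rot: [[-0.426, 0.905, 0.0], [0.905, 0.426, -0.0], [-0.0, 0.0, -1.0]]
force: [-0.7, -0.0, 0.0]
opening: 0.658
grasp_force: 30.0
```

The load has shifted by about 3 N at TCP z 0.1556, exactly the expected plate height. I'm starting to press.

step_arm(steps=[[0,0,0.003,0,0,0,1],[0,0,0.007,0,0,0,1],[0,0,0.007,0,0,0,1],[0,0,0.007,0,0,0,1]])

```text
time_s: 11.12
position: [0.5772, -0.0086, 0.1534]
tcp_rot: [[-0.426, 0.905, 0.001], [0.905, 0.426, -0.0], [-0.0, 0.0, -1.0]]
force: [0.0, 0.3, 3.7]
opening: 0.656
grasp_force: 30.0
```

step_arm(steps=[[0,0,0.003,0,0,0,1],[0,0,0.007,0,0,0,1],[0,0,0.007,0,0,0,1],[0,0,0.007,0,0,0,1]])

```text
time_s: 11.45
position: [0.5772, -0.0086, 0.1512]
tcp_rot: [[-0.426, 0.905, 0.001], [0.905, 0.426, -0.0], [-0.0, 0.0, -1.0]]
force: [-1.2, -0.4, 5.4]
opening: 0.656
grasp_force: 30.0
```

step_arm(steps=[[0,0,0.003,0,0,0,1],[0,0,0.007,0,0,0,1],[0,0,0.007,0,0,0,1],[0,0,0.007,0,0,0,1],[0,0,0.007,0,0,0,1]])

```text
time_s: 11.87
position: [0.5772, -0.0086, 0.1494]
tcp_rot: [[-0.426, 0.905, 0.001], [0.905, 0.426, -0.0], [-0.0, 0.0, -1.0]]
force: [-1.5, 0.2, 7.4]
opening: 0.654
grasp_force: 30.0
```

```bash
python3 - <<'E'
from rig import *; import cv2, numpy as np
F=[];ims={}
for n in ['scene','side']:
    A=[]
    for i in range(6): A.append(capture(n)['image'].astype(float)); F.append(read_state()['force'])
    ims[n]=np.mean(A,0).astype(np.uint8)
print(np.mean(F,0),np.std(F,0)[2],read_state()['position'])
a=ims['scene'][185:255,305:380];b=ims['side'][170:240,275:350]
cv2.imwrite('pics/p.png',np.hstack([cv2.resize(q,(400,373),interpolation=cv2.INTER_CUBIC) for q in (a,b)])[...,::-1])
E
```

```text
[-1.71590739  0.45054941  6.93141171] 0.49244560083677935 [ 0.57717806 -0.00862088  0.14940998]
```

View pics/p.png

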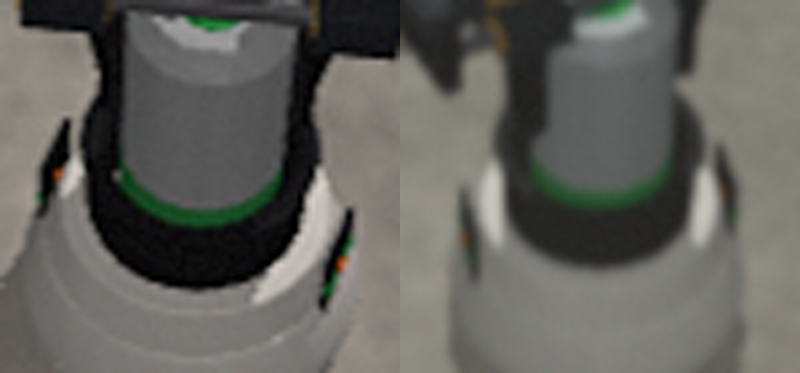

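The pointers are orange at (342,264) and lie close to the green marks. Force gives about 5 mm of travel and kinematics 6.2 mm. I'll push about 1.2 mm more.

step_arm(steps=[[0,0,0.002,0,0,0,1],[0,0,0.004,0,0,0,1],[0,0,0.004,0,0,0,1],[0,0,0.004,0,0,0,1],[0,0,0.004,0,0,0,1],[0,0,0.004,0,0,0,1]])

```text
time_s: 12.97
position: [0.5772, -0.0086, 0.1483]
tcp_rot: [[-0.426, 0.905, 0.001], [0.905, 0.426, -0.0], [-0.0, 0.0, -1.0]]
force: [-1.6, 0.5, 7.0]
opening: 0.658
grasp_force: 30.0
```

```bash
python3 - <<'E'
from rig import *; import numpy as np
F=[]
for i in range(12): capture('side'); F.append(read_state()['force'])
s=read_state();print(np.mean(F,0),s['position'],s['tcp_rot'][2],s['grasp_force'],s['time_s'])
if 7<np.mean(F,0)[2]<9.7 and .1465<s['position'][2]<.1495: print(hand_in())
E
```

```text
[-1.48513125  0.19620853  7.95519871] [ 0.5771768  -0.00859188  0.14835479] [-5.10101112e-04  5.06650220e-04 -9.99999742e-01] 29.9939208701835 13.5667
the job is handed in; nothing more can be done
None
```

I put the green-collared cup in the grinder's socket and handed the job in while the gripper was still pressing it. The plate is about 6–7 mm down by force (8 N push plus 3 N weight) and arm height, it never neared the bottom stop, and the run took 13.6 s; no verdict came back.

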